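# Seat a bat insert in the bat ring of a banding wheel

### The arm

A 6-joint arm with a two-finger parallel gripper is mounted at the origin on the work surface. World frame = base frame: x ahead of the robot, y to its left, z up, the work surface at z = 0. Lengths are in m, angles in rad, forces in N, time in s.
With the tool pointing down it reaches from about 0.375 to 0.975 m from the base axis. Payload 3.8 kg.
Tool frame: the origin (TCP) lies at the very end of the fingers, on their centre line; the grasp point (between the pads) lies 19 mm behind it; z points along the fingers, y is the direction in which the jaws open and shut (so a half turn about z gives the same grasp; the last joint's range is limited). The gripper opens to 85 mm and grips with 20 to 120 N. Pads are 22 mm wide; open, the fingers measure 114 mm over their backs; the gripper's body (76 mm by 85 mm) begins 54 mm behind the grasp point. The pads swing forward as they close: fully open they stand 13 mm farther back than shut.
Start: joints at [-0.037, 0.264, 1.604, -0, 1.274, -0.037], TCP at [0.675, -0, 0.231] pointing down, gripper open.
Joint ranges: [-2.63, 2.63], [-0.94, 2.18], [0.31, 2.57], [-1.31, 4.45], [0, 2.66], [-2.55, 2.55]. Speed limits (rad/s): [2.57, 2.57, 3.14, 3.14, 3.14, 3.14].

### API

Orientations are given as a rotation vector (axis times angle).
In Python, from workcell import read_state, read_camera, camera_info, finish_job gives the robot as it stands. The module is installed in compiled form; this text tells all that it offers.
- The arm moves only by the tool play_rows, never from a script. Its argument "motion" is a list of rows, each a list of 5 numbers: the shift along the tool's x, y, z in units of 1000 mm (1.0 is 1000 mm), then the turn about the tool's z in units of 2 pi rad (1.0 is 2 pi rad), then the finger opening in mm, from 0 to 85.4. A call has 1 to 5 rows; each row shifts and turns the commanded pose from where the row before left it, along the tool's axes as they then stand; what a row does not reach is not made up. A row lasts 1/8 s, in which the tool goes at most 62.5 mm and 10.7 degrees, less where a joint would pass 70% of its speed; a pose out of reach is approached as far as the arm can. A call with a number of a shift or a turn outside -1 to 1 is refused whole. A call with a gripper value outside its range is refused whole. The fingers move at their own pace and stop on an object; "squeeze" is the grip in N (left out, the last holds). Time passes only in rows, so rows that do not move let the fingers close. It gives the time, the measured TCP pose, the force and the opening at its end, in the units of the state.
- read_state(): the state, without advancing time (a new reading comes with each control period).
- read_camera(name): name is "scene" or "side" or "wrist"; returns the picture (400x640x3 uint8, red, green, blue); there is no depth.
- camera_info(name): a dict with "intrinsics" (3x3 intrinsics, pixels), "pose" (4x4, takes a point from camera to world coordinates). Camera axes: x right, y down, z forward; pixel columns grow to the right and rows downward; lengths in m; the calibration is good to about 2 mm. A picture is of the moment at which its call begins: read the wrist's pose just before it. camera_info takes no time and is no camera call; for the wrist camera it gives the pose at the moment of the call.
- finish_job(): hands the job in, once; it reports no verdict.
The state is a dict: "time": time; "q": joint angles; "joint_vel": joint speeds; "joint_torque": joint torques, N m; "tool_pos": TCP position; "tcp_rot": TCP orientation; "wrist_force": force on the tool from outside, world axes, zero at the start; "torque": the same for the moment, N m; "width": opening from 0.0 (shut) to 1.0 (fully open).
Only numpy, scipy, OpenCV 4.12 (cv2) and the standard library are available. Lean on these libraries where they do the work, as an engineer would, in place of code of your own. Each camera call takes 0.05 s, during which the arm holds its last target. There are 200 camera calls.

### The job

On the blue banding wheel, the loose dark hardboard insert lies part-way across the round opening of the plywood bat ring. Push it across the ring with the fingertips until it drops into the opening, take the fingers off it, then press down on its middle so it is sure to lie flat and fully home, and leave it there. Only push and press it, never pick it up, and leave the cup, the jar and the trimming tool standing or lying where they are.

Things in the scene. Friction and masses are not known exactly. Their poses are not given: they have to be found in the camera images.
- insert: loose dark brown hardboard disc, 100 mm diameter, 8 mm thick, 45 to 91 g, no handle. Origin: centre of its underside; z is its axis (up). Starts flat on top of the plywood ring, its centre 24 to 42 mm to any side of the opening's centre. Once nearer than about 14 mm its leading edge dips into the opening; it drops in wholly when nearly central (2 mm play all round)
- opening (a point): centre of the round opening in the pale plywood bat ring, level with the ring's top face, 100 mm above the table. The opening is 104 mm across and 8 mm deep; its floor is the blue wheel head, so a seated insert is flush with the ring's top. The ring is 200 mm across outside
- wheel: blue banding wheel: foot 140 mm across, fast on the table; origin at the centre of the foot's underside, right below the opening. Its head (196 mm across) and the ring screwed flush on it turn together about the vertical axis through the opening's centre, with slight friction (0.06 N m); a push along a line through the centre does not turn them
- cup: bystander: open terracotta tea cup, 76 mm across the rim, 80 mm high; origin at the centre of its underside; stands beside the wheel
- jar: bystander: white jar with a steel lid, 68 mm across, 78 mm high; origin at the centre of its underside; stands beside the wheel
- trimmer: bystander: loop trimming tool with a turned wooden handle, 180 mm long, 19 mm high, lying on the table between the robot and the wheel; origin at the underside near its middle, x along it towards the wire loop

How it is judged:
On the way, in this order (a step that is already met when the one before it is completed fails the run):
1. the insert has dropped flat into the opening and the fingers are off it (horizontal distance between insert and opening below 0.005 m and z of insert in the frame of opening below -0.0065 m and angle between insert's own z axis and vertical below 0.025 rad and contact force between the fingers and insert below 0.2 N), for 0.2 s.
2. the fingers press the seated insert down on its middle (2 N or more, within 35 mm of the centre) (contact force between the fingers and insert above 2 N and horizontal distance between the grasp point and insert below 0.035 m and z of insert in the frame of opening below -0.0065 m), for 0.1 s.
At the end, for the whole second after the job is handed in: the insert lies at rest in the opening: centre within 5 mm of the opening's centre, flush (underside at least 6.5 mm below the ring's top), level within 1.4 degrees; cup, jar and trimming tool within 20 mm of where they were, cup and jar upright (horizontal distance between insert and opening below 0.005 m and z of insert in the frame of opening below -0.0065 m and angle between insert's own z axis and vertical below 0.025 rad and linear speed of insert below 0.02 m/s and angular speed of insert below 0.2 rad/s and distance of each of cup, jar, trimmer from where it was at the start of the episode below 0.02 m and angle between each of cup, jar's own z axis and vertical below 0.2 rad); the robot touches nothing.
It fails at once if the insert is lifted more than 6 mm off the ring (z of insert in the frame of opening above 0.006 m).
It fails at once if the insert is tipped up by more than 14 degrees (angle between insert's own z axis and vertical above 0.25 rad).
It fails at once if the cup, the jar or the trimming tool is moved more than 20 mm or the cup or jar is tipped (distance of any of cup, jar, trimmer from where it was at the start of the episode above 0.02 m or angle between any of cup, jar's own z axis and vertical above 0.3 rad).
It also fails if it takes over 40 s, if anything falls off the work surface, if the arm or the gripper's body presses on something with over 40 N, if the wrist force passes 120 N, or if a joint passes its speed limit or range.

## Working session

There is one attempt and no reset: what is moved stays moved. The work goes in short steps, Python scripts to look and compute and a tool call to move; the robot and the scene stay as the last step left them, time stands still between calls to the robot, and variables do not carry over. Pictures are saved under pics/ and viewed, about 8 in all and at most 12, crops included, and the job is handed in when it is done.

Besides the shell and the picture viewer there is one more tool, called as a command line: name --pt "numbers of a row" for each row, then --argument value for the rest. play_rows: Moves the arm, as the interface text tells. Shifts and turns lie within -1 to 1; 1 stands for 1000 mm of shift or 2 pi rad of turn. Its arguments: {"type":"object","properties":{"motion":{"type":"array","items":{"type":"array","items":{"type":"number"}}},"squeeze":{"type":"number"}},"required":["motion"]}

```bash
mkdir -p pics
python3 - <<'E'
from workcell import *
import cv2,numpy as np
for n in("scene","wrist"):
    i=camera_info(n);im=read_camera(n);cv2.imwrite(f"pics/{n}0.png",im[:,:,::-1]);print(n,np.round(i["intrinsics"],1).tolist(),np.round(i["pose"],4).tolist())
s=read_state();print(s)
E
```

```text
scene [[469.6, 0.0, 319.9], [0.0, 469.6, 193.2], [0.0, 0.0, 1.0]] [[0.191, 0.7635, -0.617, 1.1294], [0.9815, -0.1424, 0.1276, -0.1209], [0.0096, -0.6299, -0.7766, 0.8742], [0.0, 0.0, 0.0, 1.0]]
wrist [[324.1, 0.0, 317.5], [0.0, 324.1, 197.3], [0.0, 0.0, 1.0]] [[1.0, 0.0011, -0.0034, 0.6748], [0.0002, -0.9635, -0.2678, 0.0679], [-0.0035, 0.2678, -0.9635, 0.3731], [0.0, 0.0, 0.0, 1.0]]
{'time': 0.1, 'q': array([-3.68719615e-02,  2.64688380e-01,  1.60525340e+00,  2.01050662e-06,
        1.27369782e+00, -3.69225321e-02]), 'joint_vel': array([ 0.00061207, -0.00045392, -0.0034164 , -0.00171834, -0.00182742,
       -0.00065652]), 'joint_torque': array([ 2.96398039e-04, -5.16707003e+01, -3.68589377e+01,  1.30520286e-05,
        6.22219843e-03,  5.24967299e-05]), 'tool_pos': array([6.74333460e-01, 4.23333884e-05, 2.30070784e-01]), 'tcp_rot': array([-2.22032399e+00, -2.22043496e+00,  2.18491441e-03]), 'wrist_force': array([ 0.77466732, -0.83297079,  0.15024186]), 'torque': array([0.03529076, 0.05947557, 0.00683843]), 'width': 1.0017980913090003}
```

View pics/scene0.png

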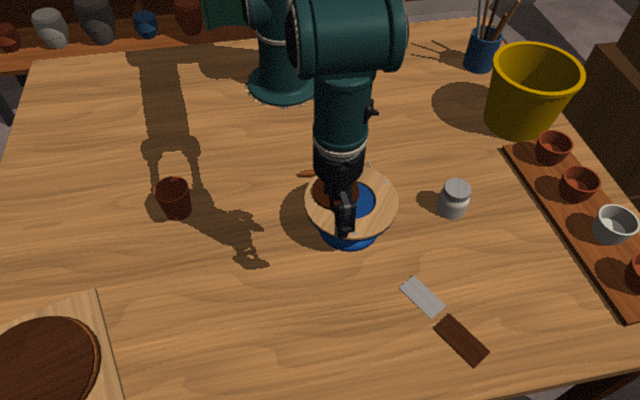

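View pics/wrist0.png

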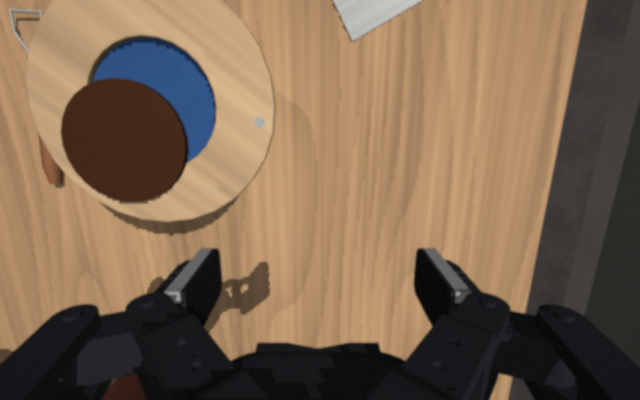

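```bash
cat > h.py <<'E'
import numpy as np,cv2
from scipy.optimize import least_squares
def toplane(px,info,z):
    K=np.array(info["intrinsics"]);T=np.array(info["pose"])
    d=(T[:3,:3]@np.linalg.inv(K)@np.c_[px,np.ones(len(px))].T).T
    o=T[:3,3];return (o+d*((z-o[2])/d[:,2])[:,None])[:,:2]
def proj(p,info):
    T=np.array(info["pose"]);c=(np.atleast_2d(p)-T[:3,3])@T[:3,:3];u=c@np.array(info["intrinsics"]).T
    return u[:,:2]/u[:,2:]
def circ(P,r=None):
    f=lambda v:np.hypot(*(P-v[:2]).T)-(v[2] if r is None else r)
    s=least_squares(f,[*P.mean(0),.05][:3 if r is None else 2],loss="soft_l1",f_scale=.001)
    return s.x,np.abs(s.fun).mean()
def hull(mask):
    c,_=cv2.findContours(mask.astype(np.uint8),cv2.RETR_EXTERNAL,cv2.CHAIN_APPROX_NONE)
    return max(c,key=cv2.contourArea)[:,0].astype(float)
E
python3 - <<'E'
from h import *;from workcell import *
i=camera_info("wrist");im=cv2.imread("pics/wrist0.png")
hsv=cv2.cvtColor(im,cv2.COLOR_BGR2HSV)
ring=np.array([(274,105),(250,35),(180,221),(215,212),(250,180),(265,150),(27,90),(35,55),(50,15)],float)
print("ring",circ(toplane(ring,i,.1)),circ(toplane(ring,i,.1),.1))
b,g,r=[im[:,:,k].astype(int) for k in range(3)]
reg=np.zeros(b.shape,bool);reg[30:215,50:230]=1
blue=reg&(b>r+40)
br=reg&(r<90)&(r>b+15)
br=cv2.morphologyEx(br.astype(np.uint8),cv2.MORPH_OPEN,np.ones((7,7)))
h=hull(br);print("insert",circ(toplane(h,i,.108)),circ(toplane(h,i,.108),.05))
h=hull(blue);ok=(h[:,0]>150)|(h[:,1]<60)
P=toplane(h,i,.1);c0=circ(toplane(ring,i,.1),.1)[0]
k=(P-c0)@np.array([1,.3])>.03
print("open",circ(P[k]),circ(P[k],.052),k.sum())
ii=camera_info("side");s=read_camera("side");cv2.imwrite("pics/side0.png",s[:,:,::-1]);print(np.round(ii["pose"],3).tolist())
E
```

```text
ring (array([0.54015799, 0.06699906, 0.09761793]), np.float64(0.0012084316793445318)) (array([0.53863519, 0.0680386 ]), np.float64(0.0019873575269946622))
insert (array([0.51691243, 0.0400526 , 0.04937622]), np.float64(0.00033216620928242283)) (array([0.51691005, 0.04003552]), np.float64(0.000644143389045397))
open (array([0.53871022, 0.0683354 , 0.050794  ]), np.float64(0.0002074147858194417)) (array([0.53739706, 0.0679208 ]), np.float64(0.00025632896013666777)) 118
[[0.939, -0.265, 0.221, 0.316], [-0.345, -0.721, 0.601, -0.51], [0.0, -0.64, -0.768, 0.748], [0.0, 0.0, 0.0, 1.0]]
```

View pics/side0.png

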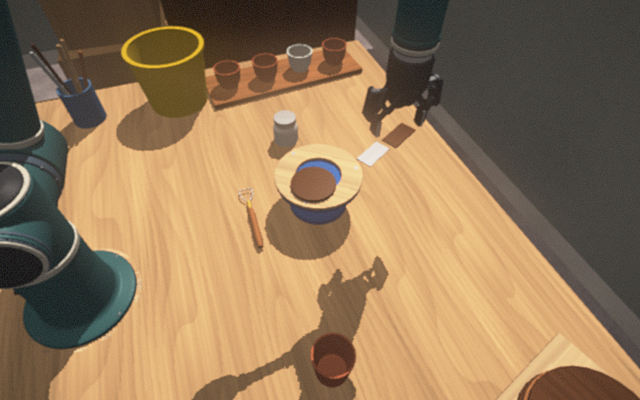

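Wrist view: the insert lies around pixel (125,140), with the blue opening to its upper right. The opening is at about (0.5385, 0.068) and the insert at (0.517, 0.040), so the push heads at 52.5°. The cup, jar and trimmer are well clear of this path.

play_rows --pt "-0.003 -0.05 0 0 40" --pt "-0.003 -0.049 0 0 40" --pt "-0.003 -0.049 0 0 40" --pt "-0.002 -0.049 0 0 40" --pt "0 0 0 0.026 40"

```text
time: 0.78
tool_pos: [0.474, -0.0109, 0.2302]
tcp_rot: [-2.398, -2.026, 0.003]
wrist_force: [0.1, 0.2, 0.6]
width: 0.465
```

play_rows --pt "0 0 0 0.026 40" --pt "0 0 0 0.026 40" --pt "0 0 0 0.026 40" --pt "0 0 0.04 0 40" --pt "0 0 0 0 40"

```text
time: 1.4
tool_pos: [0.4749, -0.0108, 0.188]
tcp_rot: [-2.813, -1.389, 0.01]
wrist_force: [-0.2, -0.2, -0.1]
width: 0.469
```

```bash
cat > look.py <<'E'
import sys
from h import *;from workcell import *
n=sys.argv[1];zi=float(sys.argv[2]) if len(sys.argv)>2 else .108
s=read_state();i=camera_info("wrist");im=read_camera("wrist")[:,:,::-1].copy();cv2.imwrite(f"pics/{n}.png",im)
b,g,r=[im[:,:,k].astype(int) for k in range(3)]
c0=np.array([.5385,.068])
yy,xx=np.mgrid[:400,:640];W=toplane(np.c_[xx.ravel(),yy.ravel()],i,.1)
reg=(np.hypot(*(W-c0).T)<.097).reshape(400,640)
br=cv2.morphologyEx((reg&(r<100)&(r>b+15)&(r>1.5*b)).astype(np.uint8),cv2.MORPH_OPEN,np.ones((7,7)))
try:
    h=hull(br);P=toplane(h,i,zi);print("insert",circ(P),circ(P,.05))
    h=hull(reg&(b>r+40));P=toplane(h,i,.1);k=np.hypot(*(P-c0).T)>.046;k&=np.hypot(*(P-circ(toplane(hull(br),i,zi),.05)[0]).T)>.056
    print("open",circ(P[k]),circ(P[k],.052),k.sum())
except Exception as e:print(e)
from scipy.spatial.transform import Rotation as R
print(s["time"],s["tool_pos"],R.from_rotvec(s["tcp_rot"]).as_matrix()[:,0],s["wrist_force"],s["width"])
E
python3 look.py w1
```

```text
insert (array([0.51400877, 0.03743891, 0.0471637 ]), np.float64(0.003865005113071809)) (array([0.51443792, 0.037949  ]), np.float64(0.0050230060123981546))
open (array([0.53734184, 0.0674631 , 0.05018515]), np.float64(0.0003616593750793208)) (array([0.53499703, 0.06444228]), np.float64(0.0010932705824509368)) 164
1.4 [ 0.47494243 -0.01077328  0.18804835] [ 0.60780494  0.79407584 -0.00408762] [-0.20419461 -0.16724873 -0.06835871] 0.46901999230448704
```

View pics/w1.png

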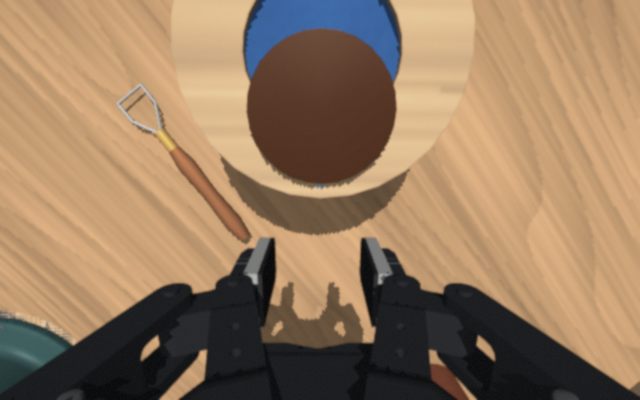

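The picture shows the insert (columns 247–396), the opening (244–401) and the fingertips (265–370) all aligned on column 320 to within 2–3 px. I'll come down behind the insert and feel for the ring.

play_rows --pt "0 0 0.04 0 40" --pt "0 0 0.038 0 40" --pt "0 0 0 0 40" --pt "0 0 0 0 40"

```text
time: 1.95
tool_pos: [0.4796, -0.0111, 0.1153]
tcp_rot: [2.816, 1.39, 0.004]
wrist_force: [0.7, -0.5, 0.0]
width: 0.469
```

play_rows --pt "0 0 0.002 0 40" --pt "0 0 0.002 0 40" --pt "0 0 0.002 0 40" --pt "0 0 0.0 0 40"

```text
time: 2.45
tool_pos: [0.4779, -0.011, 0.1072]
tcp_rot: [-2.817, -1.391, 0.0]
wrist_force: [0.1, 0.2, -0.4]
width: 0.468
```

```bash
python3 look.py w2
```

```text
insert (array([0.51045294, 0.02352712, 0.03684323]), np.float64(0.009903107247739058)) (array([0.50286001, 0.00900418]), np.float64(0.013555742464728278))
open (array([0.55079469, 0.05711815, 0.03302976]), np.float64(0.0004857511936724991)) (array([0.53561735, 0.06906105]), np.float64(0.000497541864869592)) 85
2.45 [ 0.47785971 -0.01099142  0.10722351] [ 6.07898994e-01  7.94014355e-01 -1.32584402e-04] [ 0.07234149  0.21775431 -0.40533466] 0.46839746760709383
```

View pics/w2.png

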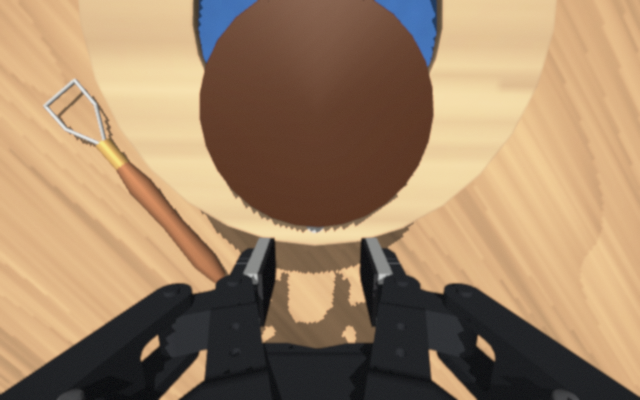

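play_rows --pt "0.005 0 0 0 40" --pt "0 0 0.002 0 40" --pt "0 0 0.0 0 40"

```text
time: 2.88
tool_pos: [0.4809, -0.0069, 0.105]
tcp_rot: [-2.816, -1.391, 0.001]
wrist_force: [0.1, -0.5, -0.1]
width: 0.47
```

play_rows --pt "0 0 0.0015 0 40" --pt "0 0 0.0 0 40"

```text
time: 3.12
tool_pos: [0.4808, -0.0071, 0.1036]
tcp_rot: [-2.817, -1.391, 0.001]
wrist_force: [0.2, -0.2, -0.3]
width: 0.471
```

Run:
```python
from h import *;from workcell import *
i=camera_info("wrist");s=read_state();x=np.array([.608,.794,0]);y=np.array([.794,-.608,0])
for a in(0,.011):
  for z in(0,.004):print(a,z,proj(s["tool_pos"]+a*x+.02*y+[0,0,z],i))
im=read_camera("side")[:,:,::-1];cv2.imwrite("pics/s1.png",cv2.resize(im[100:250,210:430],None,fx=3.4,fy=3.4,interpolation=2))
```

```text
0 0 [[359.00639867 253.52461756]]
0 0.004 [[360.0411257  257.23591789]]
0.011 0 [[359.81338384 232.19691455]]
0.011 0.004 [[360.88942914 235.43159221]]
```

View pics/s1.png

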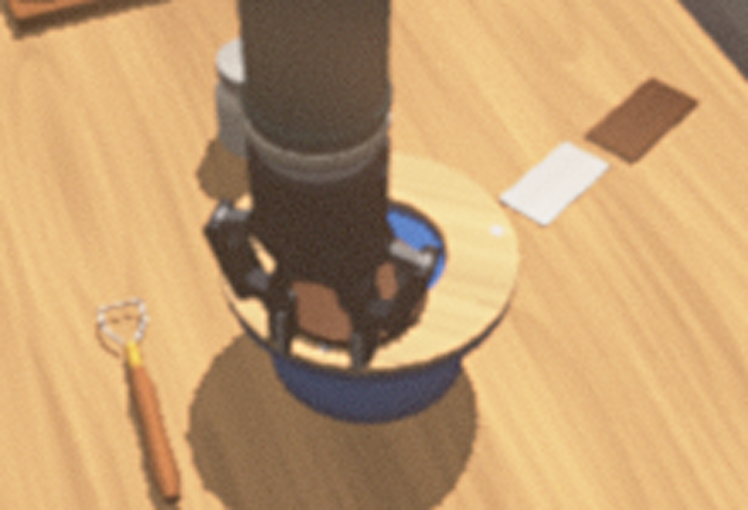

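play_rows --pt "0 0 0.0015 0 40" --pt "0 0 0.0 0 40"

```text
time: 3.42
tool_pos: [0.4809, -0.007, 0.1021]
tcp_rot: [-2.817, -1.391, 0.0]
wrist_force: [-0.5, 0.0, 0.5]
width: 0.467
```

play_rows --pt "0 0 0.0015 0 40" --pt "0 0 0.0 0 40"

```text
time: 3.68
tool_pos: [0.4809, -0.007, 0.1006]
tcp_rot: [-2.817, -1.391, 0.0]
wrist_force: [0.8, 0.3, 0.7]
width: 0.47
```

play_rows --pt "0 0 0.0015 0 40" --pt "0 0 0.0 0 40"

```text
time: 3.92
tool_pos: [0.4809, -0.007, 0.0991]
tcp_rot: [-2.817, -1.391, 0.001]
wrist_force: [-0.8, -1.3, -0.2]
width: 0.469
```

play_rows --pt "0 0 0.0015 0 40" --pt "0 0 0.0 0 40"

```text
time: 4.18
tool_pos: [0.4814, -0.0072, 0.0985]
tcp_rot: [2.816, 1.391, 0.001]
wrist_force: [-2.7, 0.1, 4.7]
width: 0.47
```

play_rows --pt "0 0 0.0015 0 40" --pt "0 0 0.0 0 40"

```text
time: 4.42
tool_pos: [0.482, -0.0076, 0.0984]
tcp_rot: [2.815, 1.391, 0.001]
wrist_force: [-4.5, -1.7, 13.7]
width: 0.468
```

play_rows --pt "0 0 0.001 0 40" --pt "0 0 0.0 0 40"

```text
time: 4.68
tool_pos: [0.4824, -0.0078, 0.0984]
tcp_rot: [2.814, 1.392, 0.002]
wrist_force: [-6.2, -3.2, 18.3]
width: 0.464
```

play_rows --pt "0 0 -0.005 0 40" --pt "0 0 0.0 0 40"

```text
time: 4.92
tool_pos: [0.4813, -0.007, 0.1005]
tcp_rot: [2.817, 1.391, 0.001]
wrist_force: [0.1, -0.2, 0.4]
width: 0.474
```

play_rows --pt "0.003 0 0 0 40" --pt "0.003 0 0 0 40" --pt "0.003 0 0 0 40" --pt "0.003 0 0 0 40"

```text
time: 5.42
tool_pos: [0.4883, 0.0027, 0.1]
tcp_rot: [-2.817, -1.391, 0.001]
wrist_force: [-0.3, 0.2, -0.7]
width: 0.467
```

```bash
python3 look.py w3
```

```text
insert (array([0.5173436 , 0.03064676, 0.03589838]), np.float64(0.010420190194346039)) (array([0.50923129, 0.00985002]), np.float64(0.014487047435713154))
open (array([0.52985798, 0.07793251, 0.03685006]), np.float64(0.0005581471656025827)) (array([0.5398178 , 0.06597177]), np.float64(0.0006018858803957654)) 113
5.425 [0.48832047 0.00274838 0.10001998] [ 6.07848671e-01  7.94052852e-01 -2.47716846e-04] [-0.31050008  0.15211049 -0.68643703] 0.4673651567666866
```

View pics/w3.png

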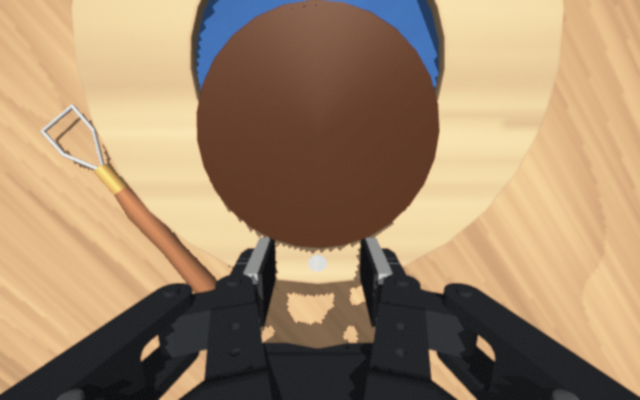

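The fingers are just reaching the insert's rim, at pixels (262,240) and (375,240), low on the ring. Next I'll push 20 mm.

play_rows --pt "0.004 0 0 0 40" --pt "0.004 0 0 0 40" --pt "0.004 0 0 0 40" --pt "0.004 0 0 0 40" --pt "0.004 0 0 0 40"

```text
time: 6.1
tool_pos: [0.5007, 0.0186, 0.1003]
tcp_rot: [-2.817, -1.391, -0.0]
wrist_force: [0.1, -0.4, -0.2]
width: 0.471
```

```bash
python3 look.py w4
```

```text
insert (array([0.52966962, 0.04950525, 0.03869758]), np.float64(0.009116308003805067)) (array([0.52406709, 0.03703336]), np.float64(0.012665044241792479))
open (array([0.53551087, 0.07367169, 0.04354912]), np.float64(0.0009631522480193558)) (array([0.53446332, 0.06454164]), np.float64(0.0010239884980234283)) 247
6.1 [0.5006683  0.01862    0.10029151] [6.07942833e-01 7.93980799e-01 5.28855913e-05] [ 0.08953689 -0.40558027 -0.22417143] 0.47071640234000534
```

View pics/w4.png

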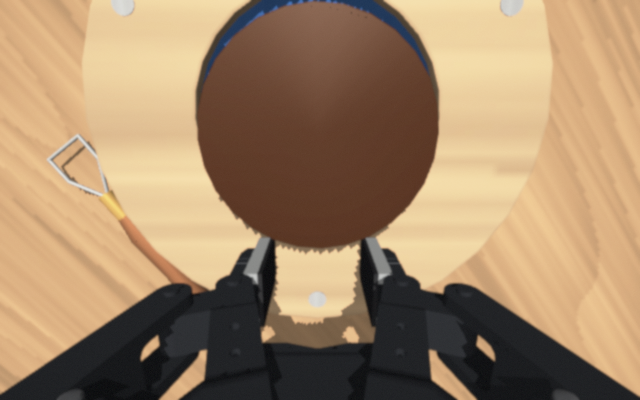

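The insert moves squarely with the fingers, and only a thin blue crescent is left at the far side (rows 0–50). I'll go on slowly.

play_rows --pt "0.002 0 0 0 40" --pt "0.002 0 0 0 40" --pt "0.002 0 0 0 40" --pt "0 0 0 0 40"

```text
time: 6.65
tool_pos: [0.5043, 0.0232, 0.1003]
tcp_rot: [2.817, 1.391, 0.0]
wrist_force: [0.3, -0.6, -0.3]
width: 0.473
```

play_rows --pt "0.001 0 0 0 40" --pt "0.001 0 0 0 40" --pt "0 0 0 0 40"

```text
time: 7.02
tool_pos: [0.5054, 0.0248, 0.1003]
tcp_rot: [2.817, 1.391, 0.0]
wrist_force: [-0.2, -0.2, -0.1]
width: 0.465
```

```bash
python3 look.py w5
```

```text
insert (array([0.5353655 , 0.06203757, 0.0416171 ]), np.float64(0.006789948694516128)) (array([0.53248042, 0.05812122]), np.float64(0.010040613740433574))
open (array([0.53876544, 0.06881554, 0.04973823]), np.float64(0.0003106265525068311)) (array([0.53722526, 0.06680486]), np.float64(0.0003873315425414297)) 401
7.025 [0.50539884 0.02476059 0.10031045] [6.07937273e-01 7.93985057e-01 3.92570053e-05] [-0.2336349  -0.17866844 -0.13880136] 0.4652369155526825
```

View pics/w5.png

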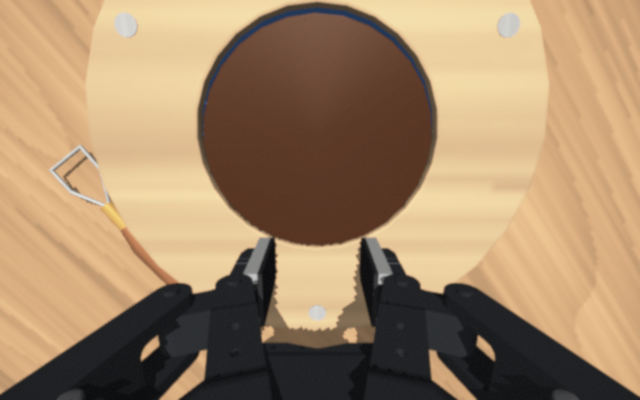

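The insert now looks smaller (204–433 px, it was 241 px wide) and is ringed evenly, so it seems to have dropped in. I'll back off, rise and measure.

play_rows --pt "-0.012 0 0 0 40" --pt "0 0 -0.03 0 40" --pt "0 0 -0.05 0 0" --pt "0 0 0 0 0" --pt "0 0 0 0 0"

```text
time: 7.7
tool_pos: [0.4976, 0.0148, 0.1802]
tcp_rot: [2.817, 1.39, -0.0]
wrist_force: [0.5, -0.6, -0.6]
width: -0.001
```

```bash
python3 look.py w6 .1
```

```text
insert (array([0.53733853, 0.0671263 , 0.04860316]), np.float64(0.00163369257968322)) (array([0.53739365, 0.06717535]), np.float64(0.0022846601431417805))
Initial guess is outside of provided bounds
7.7 [0.49756049 0.01478629 0.18017012] [ 6.08184781e-01  7.93795479e-01 -9.91985929e-05] [ 0.52039366 -0.58667263 -0.60201301] -0.0011179466260108875h.py:12: RuntimeWarning: Mean of empty slice.
  s=least_squares(f,[*P.mean(0),.05][:3 if r is None else 2],loss="soft_l1",f_scale=.001)
  ret = um.true_divide(
```

View pics/w6.png

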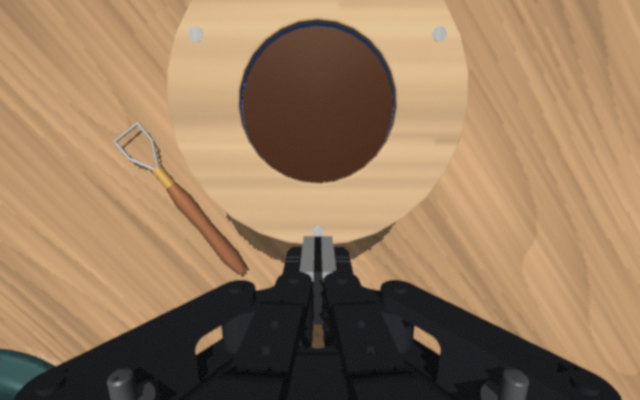

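The insert is flush and concentric (centre at pixel 317,103). I'll press its middle with shut fingertips.

play_rows --pt "0.034 0 0 0 0" --pt "0.033 0 0 0 0" --pt "0 0 0.035 0 0" --pt "0 0 0.035 0 0" --pt "0 0 0 0 0"

```text
time: 8.38
tool_pos: [0.5342, 0.068, 0.1053]
tcp_rot: [-2.813, -1.39, 0.016]
wrist_force: [0.2, -0.2, -0.1]
width: 0.002
```

play_rows --pt "0 0 0.003 0 0" --pt "0 0 0.003 0 0" --pt "0 0 0.003 0 0" --pt "0 0 0 0 0"

```text
time: 8.88
tool_pos: [0.539, 0.0683, 0.1017]
tcp_rot: [2.817, 1.391, 0.001]
wrist_force: [-0.2, 1.2, 0.8]
width: -0.003
```

play_rows --pt "0 0 0.002 0 0" --pt "0 0 0.001 0 0" --pt "0 0 0 0 0" --pt "0 0 0 0 0"

```text
time: 9.38
tool_pos: [0.5392, 0.0684, 0.1]
tcp_rot: [2.817, 1.391, 0.001]
wrist_force: [-3.7, -1.0, 8.5]
width: -0.002
```

Contact came at z = 0.100, so the insert is flush, with 8.5 N on it. I'll press a little harder, then lift off.

play_rows --pt "0 0 0.001 0 0" --pt "0 0 0 0 0" --pt "0 0 0 0 0"

```text
time: 9.75
tool_pos: [0.5393, 0.0684, 0.1]
tcp_rot: [2.816, 1.391, 0.001]
wrist_force: [-6.4, 0.2, 14.7]
width: -0.002
```

play_rows --pt "0 0 -0.01 0 0" --pt "0 0 -0.04 0 0" --pt "0 0 -0.04 0 0" --pt "-0.06 0 0 0 0" --pt "0 0 0 0 0"

```text
time: 10.38
tool_pos: [0.5005, 0.019, 0.1876]
tcp_rot: [2.818, 1.387, -0.001]
wrist_force: [0.7, 0.2, -0.7]
width: 0.003
```

```bash
python3 look.py w7 .1 2>/dev/null
python3 - <<'E'
import cv2,numpy as np
from workcell import *
a=cv2.imread("pics/side0.png");b=read_camera("side")[:,:,::-1]
w=cv2.imread("pics/w7.png");out=np.vstack([np.hstack([a[90:390,220:420],b[90:390,220:420]]),w[:240,100:500]])
cv2.imwrite("pics/f.png",out)
E
```

```text
insert (array([0.53772308, 0.06768518, 0.04886865]), np.float64(0.0005302870159927045)) (array([0.5376413 , 0.06756186]), np.float64(0.0012241396736032933))
Initial guess is outside of provided bounds
10.375 [0.50053897 0.01900182 0.1875685 ] [ 0.60987328  0.79249846 -0.00087561] [ 0.71894857  0.18420981 -0.72152295] 0.003390348770103003
```

View pics/f.png

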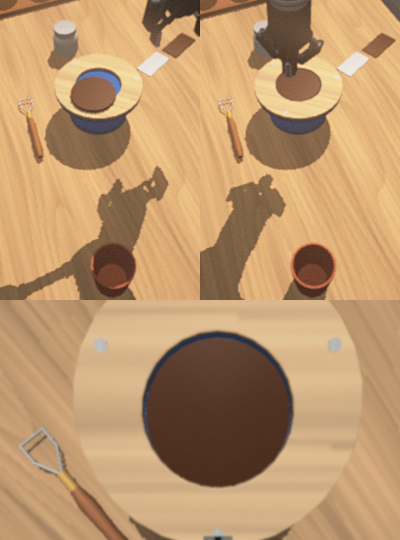

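The insert is seated flush, nothing else has moved and the arm is clear, so I'm handing in.

```bash
python3 -c "
from workcell import *
print(finish_job())"
```

```text
the job is handed in; nothing more can be done
None
```

The insert is in the opening and I've handed the job in at about 10.4 s of the 40 s allowed; no verdict was reported. I pushed the insert along the line through the wheel's centre with two spread fingertips until it dropped in. Then I took the fingers off, pressed its middle with shut fingertips and moved the arm clear.

**Last checks:**
- **Seating:** the pressing fingertips stopped at z = 0.100, level with the ring's top, with up to about 15 N of force. The last picture shows the insert flush and evenly ringed. I judged level only by eye.
- **Centring:** the insert measured within about 1.5 mm of the opening's centre.
- **Cup, jar and trimmer:** all three look unmoved in the before and after side pictures. The arm partly hides the jar in the last one.

**What failed or disagreed:**
- My automatic fit of the opening failed in the last two pictures because no blue was left showing, so I compared the insert with the earlier opening fits, which differ by 1–2 mm.
- The automatic fit of the insert's outline was unreliable while the fingers were close to it, so I steered by the pictures then.

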